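# Release a push-fit rinse tube and park it in the drip stand

### The arm

A 6-joint arm with a two-finger parallel gripper is mounted at the origin on the work surface; the furniture and walls round the work are solid. World frame = base frame: x ahead of the robot, y to its left, z up, the work surface at z = 0. Lengths are in m, angles in rad, forces in N, time in s.
With the tool pointing down it reaches from about 0.375 to 0.9 m from the base axis. Payload 3.1 kg.
Tool frame: the origin (TCP) lies on the centre line of the jaws, within the pads' length; the fingertips stand 19 mm ahead of it and the grasp point (between the pads) is the TCP; z points along the fingers, y is the line along which they close (so a half turn about z gives the same grasp; the last joint's range is limited). The gripper opens to 85 mm and grips with 20 to 120 N. Pads are 22 mm wide; open, the fingers measure 114 mm over their backs; the gripper's body (76 mm by 85 mm) begins 54 mm behind the grasp point. The pads swing forward as they close: fully open they stand 13 mm farther back than shut.
Start: joints at [-1.427, 0.527, 1.433, -0, 1.181, -0.178], TCP at [0.198, -0.593, 0.25] pointing down, gripper open.
Joint ranges: [-3.08, 3.08], [-0.75, 2.2], [0.22, 2.44], [-1.43, 4.57], [0, 2.65], [-2.85, 2.85]. Speed limits (rad/s): [2.79, 2.79, 3.14, 3.14, 3.14, 3.14].

### API

Orientations are given as a unit quaternion [x, y, z, w].
In Python, from station import manip gives the robot as it stands.
- The arm moves only by the tool servo_tool, never from a script. Its argument "rows" is a list that holds one entry, the list of rows, each a list of 7 numbers: the turn, a rotation vector about the tool's x, y, z in degrees, then the shift along the tool's x, y, z in m, then the gripper command: -1 is shut, 1 is fully open, values between are in proportion. In form: [[[wx, wy, wz, tx, ty, tz, jaw], ...]]. A call has 1 to 8 rows; each row shifts and turns the commanded pose from where the row before left it, along the tool's axes as they then stand; what a row does not reach is not made up. A row lasts 1/12 s, in which the tool goes at most 41.7 mm and 7.16 degrees, less where a joint would pass 70% of its speed; a pose out of reach is approached as far as the arm can. A call is refused whole if a number of a shift passes 0.0417 or a number of a turn 7.16, either way. A call with a gripper value outside its range is refused whole. The fingers move at their own pace and stop on an object; "squeeze" is the grip in N (left out, the last holds). Time passes only in rows, so rows that do not move let the fingers close. It gives the time, the measured TCP pose, the force, the opening and the grip force at its end, in the units of the state.
- manip.sense(): the state, without advancing time (a new reading comes with each control period).
- manip.snapshot(name): name is "scene" or "side" or "wrist"; returns the picture (384x512x3 uint8, blue, green, red); there is no depth.
- manip.camera_info(name): a dict with "K" (3x3 intrinsics, pixels), "camera_from_world" (4x4, takes a point from world to camera coordinates). Camera axes: x right, y down, z forward; pixel columns grow to the right and rows downward; lengths in m; the calibration is good to about 2 mm. The wrist camera is an equidistant fisheye: a pixel r from the principal point sees the ray r / f radians off the axis. A picture is of the moment at which its call begins: read the wrist's pose just before it. camera_info takes no time and is no camera call; for the wrist camera it gives the pose at the moment of the call.
- manip.sign_off(): hands the job in; it is judged then, once.
The state is a dict: "t": time; "q": joint angles; "qd": joint speeds; "tau": joint torques, N m; "tcp_pos": TCP position; "tool_rot": TCP orientation; "force": force on the tool from outside, world axes, zero at the start; "ft_torque": the same for the moment, N m; "finger_gap": opening from 0.0 (shut) to 1.0 (fully open); "gripper_force": force on a finger pad.
Only numpy, scipy, OpenCV 4.12 (cv2) and the standard library are available. Lean on these libraries where they do the work, as an engineer would, in place of code of your own. Each camera call takes 0.05 s, during which the arm holds its last target. There are 200 camera calls.

### The job

The short steel rinse tube is locked in the push-fit fitting of the aluminium water manifold. With the gripper's fingers press down the grey release ring round it, without forcing it, draw the tube straight up out of the fitting while the ring is still in (never wrench at a tube that is still locked), and stand the tube upright, bead end down, fully home in the well of the white drip stand. Put it in gently, let go of it, and leave the bottle, the stopper and the beaker where they are.

Things in the scene. Friction and masses are not known exactly. Their poses are not given: they have to be found in the camera images.
- manifold: Fixed aluminium block 80 (x) x 64 (y) x 50 mm high, brass hose barb on its +x face; place and yaw differ. Origin: centre of underside, z up. On its z axis a 27 mm bore; on top round the bore a brass gland, 40 mm outside, and above that the grey release ring, a flat flange 45 mm outside, 28 mm hole, 6 mm thick. More than 25 N on the ring or 25 N of pull on a locked tube breaks the fitting.
- block_top (a point): On the bore's axis at the block's top face, 50 mm above its underside. The ring's flat top lies somewhere 27 to 37 mm above this point (gland screwed in by an unmeasured amount): find it by touch. It goes down 9 mm to a rigid stop, resisting with about 9.5 N plus 0.55 N per mm/s of speed, nearly even all the way: press at a few mm/s; a sharp rise of force is the stop.
- bore_floor (a point): Centre of the bore's floor, 10 mm above the block's underside. Hidden jaws over the tube's bead let it pass only while the ring is at least 7 mm down (all clear at the stop). Let go, the ring creeps up at about 2 mm/s, so the tube stays free for about 1 s after the fingers leave the stop; raised 16 mm in that time it is free for good. A locked tube rises 2 to 12 mm and stops dead.
- tube: Straight steel tube, 16 mm diameter, 105 mm long, 0.1 kg, at its foot a bead 24 mm in diameter, 6 mm high. Origin: centre of the bead's underside; z along the tube to its plain top end. It starts upright in the bore, foot on the bore's floor, top end 115 mm above the manifold's underside, 28 to 38 mm above the ring. Fingertips closed on the tube just above the ring rest on the ring's flange.
- stand: White plastic drip stand, a block 64 x 64 x 50 mm high, fixed to the bench (its place and yaw differ). Origin: centre of its underside, z up. One round vertical well in the centre of its top, 34 mm wide, 42 mm deep, with a 3 mm chamfer at the mouth; more than 40 N on it (the tube rammed or dropped in) cracks it.
- well_floor (a point): Centre of the floor of the drip stand's well, 8 mm above the stand's underside, 42 mm below its top. The tube's foot must come to rest here.
- bottle: Bystander: white plastic screw-cap bottle, 52 mm diameter, 113 mm high, standing upright. Origin at the centre of its underside.
- stopper: Bystander: small grey rubber stopper, 28 mm diameter, 22 mm high. Origin at the centre of its underside.
- beaker: Bystander: small glass beaker, about 50 mm diameter, 59 mm high. Origin at the centre of its underside.
Things that resemble listed ones, but are neither listed nor needed, are in the scene too. What is shaped like the tube but pink is not meant. What is shaped like the manifold but red is not meant.

How it is judged:
On the way, in this order (a step that is already met when the one before it is completed fails the run):
1. the fingers press on the fitting's ring with the tube still in it (contact force between the fingers and manifold above 6 N and z of tube in the frame of manifold below 0.014 m), for 0.2 s.
2. the tube is held in the fingers, drawn up clear of the fitting (z of tube in the frame of manifold above 0.092 m and contact force between the fingers and tube above 1 N), for 0.1 s.
At the end, for the whole second after the job is handed in: The tube stands upright (within 0.1 rad), bead down, in the drip stand's well, its foot within 3 mm of the well's floor in height and 7 mm of its centre sideways, at rest (under 0.02 m/s) (horizontal distance between tube and well_floor below 0.007 m and z of tube in the frame of well_floor between -0.003 and 0.003 m and angle between tube's own z axis and vertical below 0.1 rad and linear speed of tube below 0.02 m/s); the robot touches nothing.
It fails at once if the robot presses or pushes the manifold and its fitting with more than 25 N (contact force between any of the arm, the fingers and manifold above 25 N).
It fails at once if the tube is wrenched against the fitting with more than 25 N (contact force between tube and manifold above 25 N).
It fails at once if the tube is dropped or rammed into the stand with more than 40 N (contact force between tube and stand above 40 N).
It fails at once if the bottle, the stopper or the beaker is shifted by more than 15 mm or tipped (distance of any of bottle, stopper, beaker from where it was at the start of the episode above 0.015 m or angle between any of bottle, stopper, beaker's own z axis and vertical above 0.3 rad).
It also fails if it takes over 40 s, if anything falls off the work surface, if the arm or the gripper's body presses on something with over 40 N, if the wrist force passes 120 N, or if a joint passes its speed limit or range.

## Working session

There is one attempt and no reset: what is moved stays moved. The work goes in short steps, Python scripts to look and compute and a tool call to move; the robot and the scene stay as the last step left them, time stands still between calls to the robot, and variables do not carry over. Pictures are saved under pics/ and viewed, at most 10 in all, crops included, and the job is handed in when it is done.

Besides the shell and the picture viewer there is one more tool, called after "Request:" by a JSON object that holds its "fn" and its "kwargs". servo_tool: Moves the arm, as the interface text tells. Its arguments: {"type":"object","properties":{"rows":{"type":"array","items":{"type":"array","items":{"type":"array","items":{"type":"number"}}}},"squeeze":{"type":"number"}},"required":["rows"]}

```bash
mkdir -p pics; ls; python3 - <<'E'
from station import manip
import cv2,numpy as np
print(manip.sense())
for n in ["scene","side"]:
    im=manip.snapshot(n); cv2.imwrite(f"pics/{n}0.png",cv2.resize(im,(800,600),interpolation=cv2.INTER_CUBIC)); cv2.imwrite(f"{n}_raw.png",im)
    c=manip.camera_info(n); print(n,np.round(c["K"],1).tolist(),np.round(c["camera_from_world"],4).tolist())
E
```

```text
pics
{'t': 0.0, 'q': array([-1.42647723e+00,  5.28471332e-01,  1.43393326e+00, -5.11876661e-06,
        1.18138811e+00, -1.78527033e-01]), 'qd': array([ 0.00021792,  0.00149212,  0.00042181,  0.00094493, -0.00092415,
        0.00114435]), 'tau': array([ 6.89296612e-04, -4.42343223e+01, -1.78020877e+01, -2.28701210e-04,
        8.52970668e-03,  1.68166729e-06]), 'tcp_pos': array([ 0.19820181, -0.59201393,  0.24932055]), 'tool_rot': array([ 9.86998810e-01,  1.60723796e-01,  1.64475031e-05, -1.09990353e-03]), 'force': array([ 0.71306341,  0.09294892, -0.55915117]), 'ft_torque': array([ 0.00686655, -0.04129754,  0.08705204]), 'gripper_force': 0.0, 'finger_gap': 1.0028443329040246}
scene [[402.3, 0.0, 252.2], [0.0, 402.3, 193.6], [0.0, 0.0, 1.0]] [[0.9104, -0.4136, -0.0011, -0.496], [-0.3071, -0.6741, -0.6717, 0.1851], [0.2771, 0.6119, -0.7408, 0.9464], [0.0, 0.0, 0.0, 1.0]]
side [[373.7, 0.0, 254.4], [0.0, 373.7, 199.1], [0.0, 0.0, 1.0]] [[0.7118, -0.7024, -0.0041, -0.4163], [-0.3024, -0.3012, -0.9043, 0.2162], [0.6339, 0.6449, -0.4268, 0.5753], [0.0, 0.0, 0.0, 1.0]]
```

View pics/scene0.png

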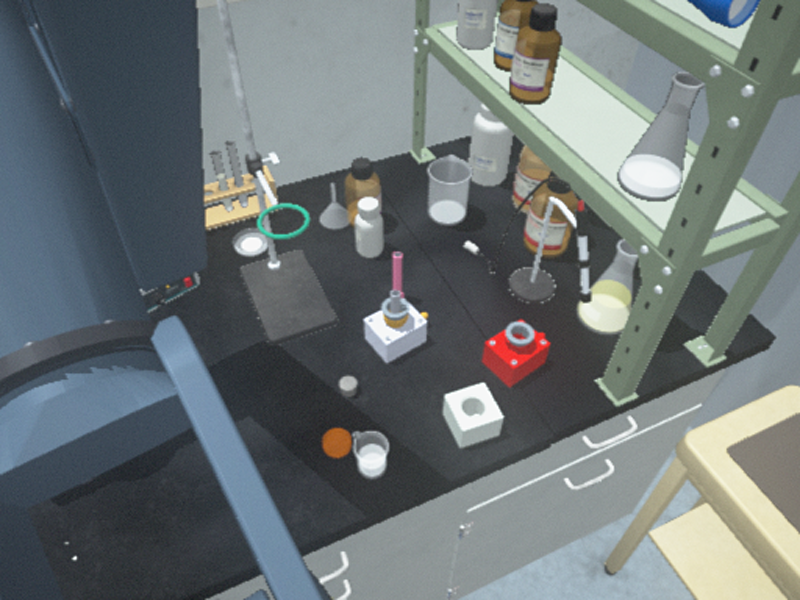

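View pics/side0.png

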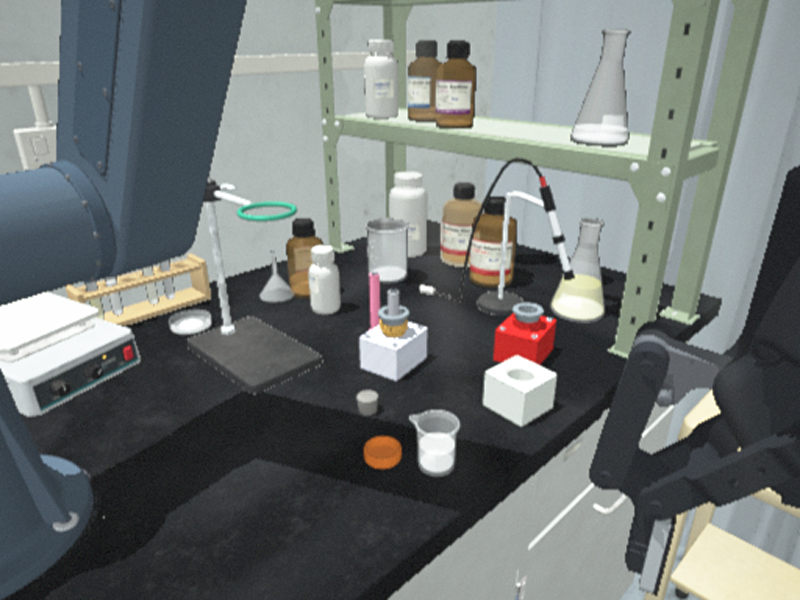

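The target manifold is the aluminium one at scene (396,330) and side (393,345), with the grey tube at scene (397,295). The red manifold at (516,350) and the pink tube at (397,265) are decoys. The stand is at scene (473,412). The bystanders are the bottle (369,228), stopper (348,386) and beaker (371,455). I'll confirm this in an enlarged crop.

```bash
python3 - <<'E'
import cv2,numpy as np
a=cv2.imread("scene_raw.png")[150:300,220:345]; b=cv2.imread("side_raw.png")[160:280,215:365]
A=cv2.resize(a,None,fx=3.2,fy=3.2*1,interpolation=cv2.INTER_CUBIC); B=cv2.resize(b,None,fx=2.6,fy=2.6,interpolation=cv2.INTER_CUBIC)
o=np.zeros((480,800,3),np.uint8); o[:A.shape[0],:400]=A; o[:B.shape[0],405:405+B.shape[1]]=B
cv2.imwrite("pics/crop1.png",o)
E
```

```text
(no output)
```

View pics/crop1.png

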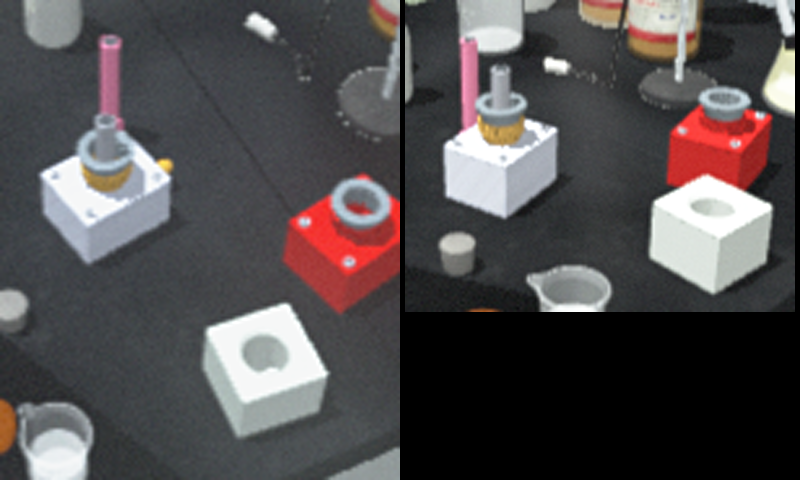

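The crop shows the grey tube with its ring and gold gland in the aluminium block. The tube top is at (106,120) on the left and (500,69) on the right. The well mouth is at (265,354) and (714,208). The pink tube stands alone behind the manifold.

```bash
cat > h.py <<'E'
from station import manip
import numpy as np
from scipy.optimize import least_squares
def ray(n,px):
    c=manip.camera_info(n);K=c["K"];T=np.array(c["camera_from_world"])
    d=T[:3,:3].T@np.linalg.solve(K,[px[0],px[1],1]); o=-T[:3,:3].T@T[:3,3]
    return o,d/np.linalg.norm(d)
def tri(ps):
    A=0;b=0;R=[ray(n,p) for n,p in ps]
    for o,d in R:
        P=np.eye(3)-np.outer(d,d);A=A+P;b=b+P@o
    x=np.linalg.solve(A,b); return x,[np.linalg.norm(np.cross(x-o,d)) for o,d in R]
def atz(n,p,z):
    o,d=ray(n,p); return o+d*(z-o[2])/d[2]
S=lambda x,y:("scene",(220+x/3.2,150+y/3.2))
D=lambda x,y:("side",(215+(x-405)/2.6,160+y/2.6))
E
python3 - <<'E'
from h import *
np.set_printoptions(precision=4,suppress=True)
for nm,a,b in [("tubetop",(106,120),(500,69)),("pinktop",(111,40),(468,42)),("well",(265,354),(714,208)),
 ("mL",(41,180),(445,148)),("mF",(90,227),(505,171)),("mR",(170,185),(557,130)),
 ("sL",(204,356),(652,212)),("sF",(240,400),(712,238)),("sR",(326,374),(771,205)),("sB",(289,305),(708,177)),("red",(362,203),(725,103))]:
    x,r=tri([S(*a),D(*b)]); print(nm,x,np.round(r,4))
for nm,a in [("mL",(41,180)),("mR",(170,185)),("sL",(204,356)),("sR",(326,374)),("sB",(289,305)),("well",(265,354))]: print(nm,"z=.05",atz(*S(*a),.05))
print("tube .115",atz(*S(106,120),.115),atz(*D(500,69),.115))
f=512/800
for nm,a,b,z in [("bottle",(369,203),(320,250),.113),("stopper",(348,380),(367,394),.022),("beaker",(371,442),(437,422),.059),("retort rod",(275,265),(228,330),0.01)]:
    print(nm,tri([("scene",np.array(a)*f),("side",np.array(b)*f)]),atz("scene",np.array(a)*f,z))
E
```

```text
tubetop [ 0.5228 -0.0543  0.1129] [0.0002 0.0002]
pinktop [0.5694 0.0374 0.0987] [0.0004 0.0004]
well [ 0.5567 -0.2527  0.0475] [0.0012 0.0012]
mL [ 0.4737 -0.0372  0.049 ] [0.0003 0.0003]
mF [ 0.4926 -0.0907  0.0405] [0.0001 0.0001]
mR [ 0.5634 -0.0851  0.0509] [0.0007 0.0007]
sL [ 0.5145 -0.2318  0.0501] [0.0044 0.0044]
sF [ 0.5232 -0.2757  0.0456] [0.0002 0.0002]
sR [ 0.5857 -0.2853  0.0511] [0.0001 0.0001]
sB [ 0.5931 -0.2226  0.0476] [0.0005 0.0005]
red [ 0.6805 -0.1771  0.0696] [0.001 0.001]
mL z=.05 [ 0.4735 -0.0384  0.05  ]
mR z=.05 [ 0.564  -0.0852  0.05  ]
sL z=.05 [ 0.5156 -0.2364  0.05  ]
sR z=.05 [ 0.5862 -0.2847  0.05  ]
sB z=.05 [ 0.5919 -0.2234  0.05  ]
well z=.05 [ 0.5555 -0.2528  0.05  ]
tube .115 [ 0.5219 -0.0559  0.115 ] [ 0.5194 -0.058   0.115 ]
bottle (array([0.5746, 0.1782, 0.1035]), [np.float64(0.0014700806403199526), np.float64(0.0014700806403198533)]) [0.5709 0.1654 0.113 ]
stopper (array([ 0.4152, -0.1143,  0.0201]), [np.float64(0.0011697914010930204), np.float64(0.0011697914010930191)]) [ 0.4144 -0.1143  0.022 ]
beaker (array([ 0.3989, -0.2481,  0.0541]), [np.float64(0.002206191657002645), np.float64(0.002206191657002573)]) [ 0.3973 -0.2485  0.059 ]
retort rod (array([0.3885, 0.1879, 0.0127]), [np.float64(0.00037051353613382066), np.float64(0.00037051353613389313)]) [0.3892 0.1903 0.01  ]
```

Request:
{"fn": "servo_tool", "kwargs": {"rows": [[[0,0,0,0.0297,-0.0253,0,1],[0,0,0,0.0297,-0.0253,0,1],[0,0,0,0.0297,-0.0253,0,1],[0,0,0,0.0297,-0.0253,0,1],[0,0,0,0.0297,-0.0253,0,1],[0,0,0,0.0297,-0.0253,0,1],[0,0,0,0.0297,-0.0253,0,1],[0,0,0,0.0297,-0.0253,0,1]]]}}

```text
t: 0.77
tcp_pos: [0.3598, -0.3234, 0.2501]
tool_rot: [0.987, 0.16, -0.0, -0.0]
force: [1.3, 0.2, 0.2]
finger_gap: 1.0
gripper_force: 0.0
```

Request:
{"fn": "servo_tool", "kwargs": {"rows": [[[0,0,0,0.0297,-0.0253,0,0.3],[0,0,0,0.0297,-0.0253,0,0.3],[0,0,0,0.0297,-0.0253,0,0.3],[0,0,0,0.0297,-0.0253,0,0.3],[0,0,0,0.0297,-0.0253,0,0.3],[0,0,0,0.0297,-0.0253,0,0.3],[0,0,0,0.0297,-0.0253,0,0.3],[0,0,0,0.0297,-0.0253,0,0.3]]], "squeeze": 20}}

```text
t: 1.43
tcp_pos: [0.5209, -0.056, 0.2501]
tool_rot: [0.987, 0.161, -0.0, -0.0]
force: [0.3, -1.1, 0.4]
finger_gap: 0.65
gripper_force: 0.0
```

Request:
{"fn": "servo_tool", "kwargs": {"rows": [[[0,0,0,0,0,0.02,0.3],[0,0,0,0,0,0.02,0.3],[0,0,0,0,0,0,0.3],[0,0,0,0,0,0,0.3]]]}}

```text
t: 1.77
tcp_pos: [0.5196, -0.0576, 0.2094]
tool_rot: [0.987, 0.161, -0.002, -0.001]
force: [-0.4, -0.5, 0.2]
finger_gap: 0.649
gripper_force: 0.0
```

```bash
python3 - <<'E'
from h import *
import cv2,pickle
s=manip.sense();c=manip.camera_info("wrist");im=manip.snapshot("wrist")
pickle.dump((s,c,im),open("w1.pkl","wb"));print(s["t"],s["tcp_pos"],s["tool_rot"],s["force"],s["finger_gap"])
print(c)
cv2.imwrite("pics/w1.png",cv2.resize(im,(800,600),interpolation=cv2.INTER_CUBIC))
E
```

```text
1.7667 [ 0.5196169  -0.05758404  0.2093536 ] [ 9.86973042e-01  1.60875959e-01 -1.57687723e-03 -8.08298967e-04] [-0.35444779 -0.53288678  0.15394467] 0.6490286947567692
{'K': array([[297.31863964,   0.        , 254.52463782],
       [  0.        , 297.31863964, 192.55657887],
       [  0.        ,   0.        ,   1.        ]]), 'camera_from_world': array([[ 0.31724706, -0.94834109, -0.00186802, -0.2187338 ],
       [-0.91195561, -0.3056143 ,  0.27374597,  0.43132338],
       [-0.26017545, -0.08514155, -0.96180021,  0.4696935 ],
       [ 0.        ,  0.        ,  0.        ,  1.        ]])}
```

View pics/w1.png

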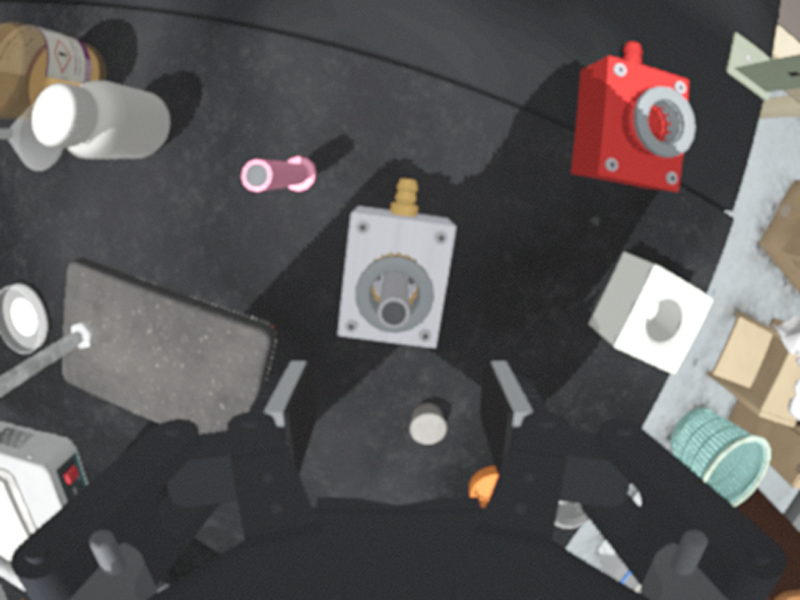

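The wrist view shows the tube top at (393,311), the ring at (395,292) and the well mouth at (664,319), clear of the pink tube and the red block.

```bash
cat >> h.py <<'E'
import pickle
def watz(f,px,z):  # px in 800x600 view
    s,c,im=pickle.load(open(f,"rb"));K=c["K"];T=c["camera_from_world"]
    v=np.array([px[0]*.64-.18-K[0,2],px[1]*.64-.18-K[1,2]]);r=np.hypot(*v);th=r/K[0,0]
    d=T[:3,:3].T@np.array([*(v/r*np.sin(th)),np.cos(th)]);o=-T[:3,:3].T@T[:3,3]
    return o+d*(z-o[2])/d[2]
def tool(dw):
    from scipy.spatial.transform import Rotation as R
    s=manip.sense();return R.from_quat(s["tool_rot"]).inv().apply(dw)
E
python3 - <<'E'
from h import *
np.set_printoptions(precision=4,suppress=True)
t=watz("w1.pkl",(393,311),.115);print("tube",t);print("ring",watz("w1.pkl",(395,292),.082))
w=watz("w1.pkl",(664,319),.05);print("well",w)
s=manip.sense()["tcp_pos"];print(tool(np.array([*t[:2],s[2]])-s))
E
```

```text
tube [ 0.5203 -0.0542  0.115 ]
ring [ 0.5215 -0.0546  0.082 ]
well [ 0.5567 -0.2471  0.05  ]
[ 0.0012 -0.0038  0.    ]
```

Request:
{"fn": "servo_tool", "kwargs": {"rows": [[[0,0,0,0.001,-0.003,0.01,0.3],[0,0,0,0,0,0.025,0],[0,0,0,0,0,0.025,-0.2],[0,0,0,0,0,0.02,-0.3],[0,0,0,0,0,0.004,-0.35],[0,0,0,0,0,0,-0.35],[0,0,0,0,0,0,-0.35]]]}}

```text
t: 2.4
tcp_pos: [0.5212, -0.0554, 0.127]
tool_rot: [0.987, 0.16, 0.001, 0.0]
force: [-0.2, 0.5, 0.4]
finger_gap: 0.326
gripper_force: 0.0
```

```bash
python3 - <<'E'
from h import *
import cv2,pickle
s=manip.sense();c=manip.camera_info("wrist");im=manip.snapshot("wrist")
pickle.dump((s,c,im),open("w2.pkl","wb"));print(s["t"],s["tcp_pos"],s["tool_rot"],s["force"],s["finger_gap"])
cv2.imwrite("pics/w2.png",cv2.resize(im[120:320,130:380],(750,600),interpolation=cv2.INTER_CUBIC))
E
```

```text
2.4 [ 0.52116408 -0.05537793  0.12703051] [9.87056825e-01 1.60369307e-01 6.43005218e-04 3.09794993e-04] [-0.22561579  0.47856838  0.43072679] 0.3260187104590876
```

View pics/w2.png

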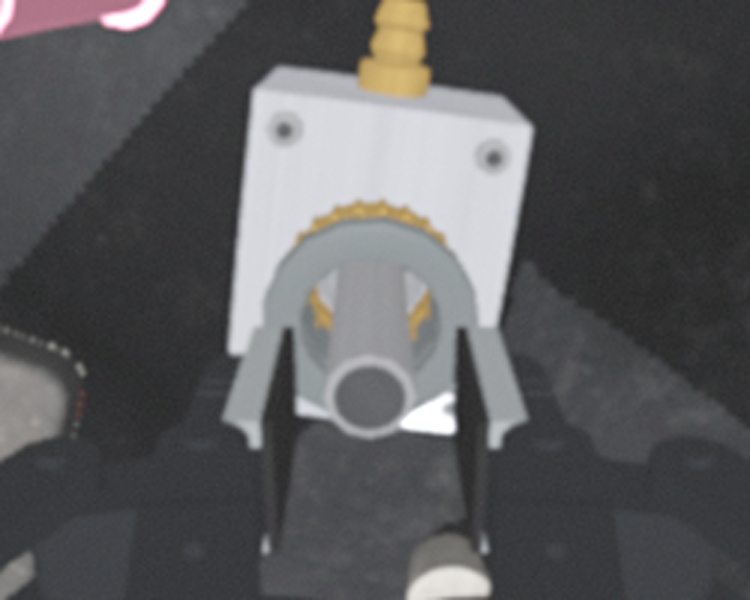

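The tube (371,396) is centred between the pads (293 and 457) to about 0.5 mm. Next I'll check x along the pads.

```bash
python3 - <<'E'
from h import *
np.set_printoptions(precision=4,suppress=True)
f=lambda x,y:((130+x/3-.33+.18)/.64,(120+y/3-.33+.18)/.64)
t=watz("w2.pkl",f(371,396),.115);print(t)
s=manip.sense();print(s["tcp_pos"],tool(np.array([*t[:2],s["tcp_pos"][2]])-s["tcp_pos"]))
E
```

```text
[ 0.5198 -0.0549  0.115 ]
[ 0.5215 -0.0554  0.1275] [-0.0014 -0.001  -0.    ]
```

Request:
{"fn": "servo_tool", "kwargs": {"rows": [[[0,0,0,-0.001,-0.0003,0.005,-0.5],[0,0,0,0,0,0.005,-0.5],[0,0,0,0,0,0.004,-0.5],[0,0,0,0,0,0.002,-0.5],[0,0,0,0,0,0,-0.5],[0,0,0,0,0,0,-0.5]]]}}

```text
t: 2.95
tcp_pos: [0.5194, -0.0549, 0.1101]
tool_rot: [0.987, 0.161, -0.0, -0.0]
force: [0.1, 0.5, -0.2]
finger_gap: 0.251
gripper_force: 0.0
```

Request:
{"fn": "servo_tool", "kwargs": {"rows": [[[0,0,0,0,0,0.0004,-0.5],[0,0,0,0,0,0.0004,-0.5],[0,0,0,0,0,0.0004,-0.5],[0,0,0,0,0,0.0004,-0.5],[0,0,0,0,0,0.0004,-0.5],[0,0,0,0,0,0.0004,-0.5]]]}}

```text
t: 3.45
tcp_pos: [0.5195, -0.0549, 0.1079]
tool_rot: [0.987, 0.161, 0.0, 0.0]
force: [-1.0, 0.1, -0.6]
finger_gap: 0.25
gripper_force: 0.0
```

Request:
{"fn": "servo_tool", "kwargs": {"rows": [[[0,0,0,0,0,0.0004,-0.5],[0,0,0,0,0,0.0004,-0.5],[0,0,0,0,0,0.0004,-0.5],[0,0,0,0,0,0.0004,-0.5],[0,0,0,0,0,0.0004,-0.5],[0,0,0,0,0,0.0004,-0.5]]]}}

```text
t: 3.95
tcp_pos: [0.5195, -0.0549, 0.1055]
tool_rot: [0.987, 0.161, -0.0, -0.0]
force: [-0.0, -0.4, 0.1]
finger_gap: 0.251
gripper_force: 0.0
```

Request:
{"fn": "servo_tool", "kwargs": {"rows": [[[0,0,0,0,0,0.0004,-0.5],[0,0,0,0,0,0.0004,-0.5],[0,0,0,0,0,0.0004,-0.5],[0,0,0,0,0,0.0004,-0.5],[0,0,0,0,0,0.0004,-0.5],[0,0,0,0,0,0.0004,-0.5]]]}}

```text
t: 4.45
tcp_pos: [0.5195, -0.0549, 0.1031]
tool_rot: [0.987, 0.161, 0.0, 0.0]
force: [0.2, -0.0, -0.5]
finger_gap: 0.253
gripper_force: 0.0
```

Request:
{"fn": "servo_tool", "kwargs": {"rows": [[[0,0,0,0,0,0.0004,-0.5],[0,0,0,0,0,0.0004,-0.5],[0,0,0,0,0,0.0004,-0.5],[0,0,0,0,0,0.0004,-0.5],[0,0,0,0,0,0.0004,-0.5],[0,0,0,0,0,0.0004,-0.5]]]}}

```text
t: 4.95
tcp_pos: [0.5196, -0.055, 0.102]
tool_rot: [0.987, 0.161, 0.0, 0.0]
force: [-1.2, 0.9, 10.9]
finger_gap: 0.252
gripper_force: 5.6
```

Request:
{"fn": "servo_tool", "kwargs": {"rows": [[[0,0,0,0,0,0.0004,-0.5],[0,0,0,0,0,0.0004,-0.5],[0,0,0,0,0,0.0004,-0.5],[0,0,0,0,0,0.0004,-0.5],[0,0,0,0,0,0.0004,-0.5]]]}}

```text
t: 5.37
tcp_pos: [0.5196, -0.0549, 0.1002]
tool_rot: [0.987, 0.161, 0.0, 0.0]
force: [-2.6, 1.1, 11.5]
finger_gap: 0.247
gripper_force: 5.8
```

Request:
{"fn": "servo_tool", "kwargs": {"rows": [[[0,0,0,0,0,0.0004,-0.5],[0,0,0,0,0,0.0004,-0.5],[0,0,0,0,0,0.0004,-0.5],[0,0,0,0,0,0.0004,-0.5],[0,0,0,0,0,0.0004,-0.5],[0,0,0,0,0,0.0004,-0.5],[0,0,0,0,0,0.0004,-0.5]]]}}

```text
t: 5.95
tcp_pos: [0.5196, -0.0549, 0.0974]
tool_rot: [0.987, 0.161, 0.0, 0.0]
force: [-2.2, 0.5, 11.9]
finger_gap: 0.248
gripper_force: 5.9
```

Request:
{"fn": "servo_tool", "kwargs": {"rows": [[[0,0,0,0,0,0.0004,-0.5],[0,0,0,0,0,0.0004,-0.5],[0,0,0,0,0,0.0004,-0.5],[0,0,0,0,0,0.0004,-0.5],[0,0,0,0,0,0.0004,-0.5]]]}}

```text
t: 6.37
tcp_pos: [0.5196, -0.0549, 0.0954]
tool_rot: [0.987, 0.161, 0.0, 0.0]
force: [-1.9, 0.9, 11.6]
finger_gap: 0.247
gripper_force: 5.9
```

Request:
{"fn": "servo_tool", "kwargs": {"rows": [[[0,0,0,0,0,0.0003,-0.5],[0,0,0,0,0,0.0003,-0.5],[0,0,0,0,0,0.0003,-0.5],[0,0,0,0,0,0.0003,-0.5]]]}}

```text
t: 6.7
tcp_pos: [0.5196, -0.055, 0.0941]
tool_rot: [0.987, 0.161, 0.0, 0.0]
force: [-1.8, 0.8, 12.2]
finger_gap: 0.249
gripper_force: 5.7
```

Request:
{"fn": "servo_tool", "kwargs": {"rows": [[[0,0,0,0,0,0.0003,-0.5],[0,0,0,0,0,0.0003,-0.5]]]}}

```text
t: 6.87
tcp_pos: [0.5197, -0.0549, 0.0939]
tool_rot: [0.987, 0.161, 0.0, 0.0]
force: [-3.4, 0.6, 17.0]
finger_gap: 0.25
gripper_force: 8.6
```

Request:
{"fn": "servo_tool", "kwargs": {"rows": [[[0,0,0,0,0,-0.0002,-0.55],[0,0,0,0,0,-0.0001,-0.6],[0,0,0,0,0,0,-0.65]]], "squeeze": 25}}

```text
t: 7.12
tcp_pos: [0.5188, -0.0531, 0.0941]
tool_rot: [0.987, 0.16, -0.0, -0.001]
force: [-2.5, 6.3, 15.5]
finger_gap: 0.175
gripper_force: 25.1
```

Request:
{"fn": "servo_tool", "kwargs": {"rows": [[[0,0,0,0,-0.001,0,-1],[0,0,0,0,-0.0008,0,-1],[0,0,0,0,0,0,-1]]]}}

```text
t: 7.37
tcp_pos: [0.5188, -0.0526, 0.0941]
tool_rot: [0.987, 0.161, 0.0, -0.0]
force: [-2.8, 2.4, 14.5]
finger_gap: 0.178
gripper_force: 27.8
```

Request:
{"fn": "servo_tool", "kwargs": {"rows": [[[0,0,0,0,0,-0.004,-1],[0,0,0,0,0,-0.008,-1],[0,0,0,0,0,-0.01,-1],[0,0,0,0,0,-0.012,-1],[0,0,0,0,0,-0.014,-1],[0,0,0,0,0,-0.014,-1],[0,0,0,0,0,-0.014,-1],[0,0,0,0,0,-0.014,-1]]]}}

```text
t: 8.03
tcp_pos: [0.5186, -0.0531, 0.1835]
tool_rot: [0.987, 0.161, -0.0, -0.0]
force: [-0.7, 0.3, -0.2]
finger_gap: 0.181
gripper_force: 24.5
```

Request:
{"fn": "servo_tool", "kwargs": {"rows": [[[0,0,0,0,0,-0.01,-1],[0,0,0,0,0,-0.003,-1],[0,0,0,0,0,0,-1],[0,0,0,0,0,0,-1]]]}}

```text
t: 8.37
tcp_pos: [0.5186, -0.0531, 0.1952]
tool_rot: [0.987, 0.161, -0.0, -0.0]
force: [-0.3, -1.4, -0.8]
finger_gap: 0.177
gripper_force: 24.5
```

```bash
python3 - <<'E'
from h import *
import cv2,pickle
s=manip.sense();c=manip.camera_info("wrist");im=manip.snapshot("wrist")
pickle.dump((s,c,im),open("w3.pkl","wb"));print(s["t"],s["tcp_pos"],s["tool_rot"],s["force"],s["finger_gap"],s["gripper_force"])
cv2.imwrite("pics/w3.png",cv2.resize(im,(800,600),interpolation=cv2.INTER_CUBIC))
E
```

```text
8.3667 [ 0.51858139 -0.0531061   0.19521434] [ 9.87008918e-01  1.60665169e-01 -2.65739406e-04 -1.71972072e-04] [-0.29478178 -1.3968837  -0.80917512] 0.1765264659941231 24.47335571050644
```

View pics/w3.png

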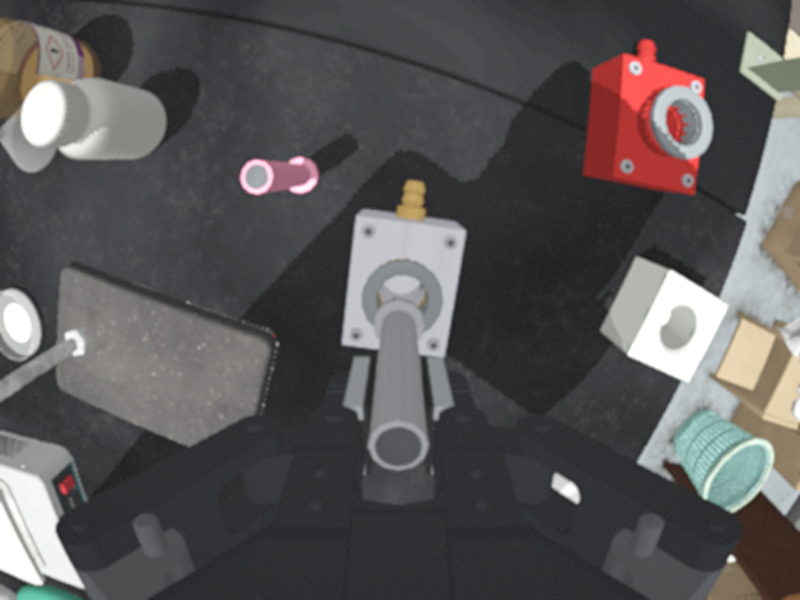

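The tube is out and held, with its foot at about z 0.111. Its top shows at (398,445) and its bead at (402,313). The fitting is empty. I'll carry it to above the stand.

Request:
{"fn": "servo_tool", "kwargs": {"rows": [[[0,0,0,-0.0015,0.012,0,-1],[0,0,0,-0.0034,0.025,0,-1],[0,0,0,-0.0044,0.032,0,-1],[0,0,0,-0.0044,0.032,0,-1],[0,0,0,-0.0044,0.032,0,-1],[0,0,0,-0.0044,0.032,0,-1],[0,0,0,-0.0034,0.023,0,-1],[0,0,0,-0.0015,0.0105,0,-1]]], "squeeze": 30}}

```text
t: 9.08
tcp_pos: [0.5563, -0.2548, 0.1945]
tool_rot: [0.987, 0.159, 0.0, 0.001]
force: [0.8, -0.5, -0.6]
finger_gap: 0.178
gripper_force: 29.3
```

Request:
{"fn": "servo_tool", "kwargs": {"rows": [[[0,0,0,0,0,0.015,-1],[0,0,0,0,0,0.015,-1],[0,0,0,0,0,0.005,-1],[0,0,0,0,0,0,-1],[0,0,0,0,0,0,-1]]]}}

```text
t: 9.5
tcp_pos: [0.5556, -0.2496, 0.16]
tool_rot: [0.987, 0.161, -0.001, -0.001]
force: [0.4, 0.1, 0.1]
finger_gap: 0.172
gripper_force: 29.4
```

```bash
python3 - <<'E'
from h import *
import cv2,pickle
s=manip.sense();c=manip.camera_info("wrist");im=manip.snapshot("wrist")
pickle.dump((s,c,im),open("w4.pkl","wb"));print(s["t"],s["tcp_pos"],s["tool_rot"],s["force"],s["finger_gap"],s["gripper_force"])
W=im[120:320,130:380]
sc=manip.snapshot("side");cv2.imwrite("side4.png",sc)
o=np.zeros((600,800,3),np.uint8)
o[:360,:450]=cv2.resize(W,(450,360),interpolation=cv2.INTER_CUBIC)
B=cv2.resize(sc[160:300,270:385],(345,420),interpolation=cv2.INTER_CUBIC);o[:420,452:797]=B
cv2.imwrite("pics/w4.png",o)
E
```

```text
9.5 [ 0.55563221 -0.24963214  0.16002025] [ 9.86965824e-01  1.60928271e-01 -5.04238685e-04 -5.47460376e-04] [0.36654158 0.14198708 0.11635451] 0.1718597667201257 29.353962242603302
```

View pics/w4.png

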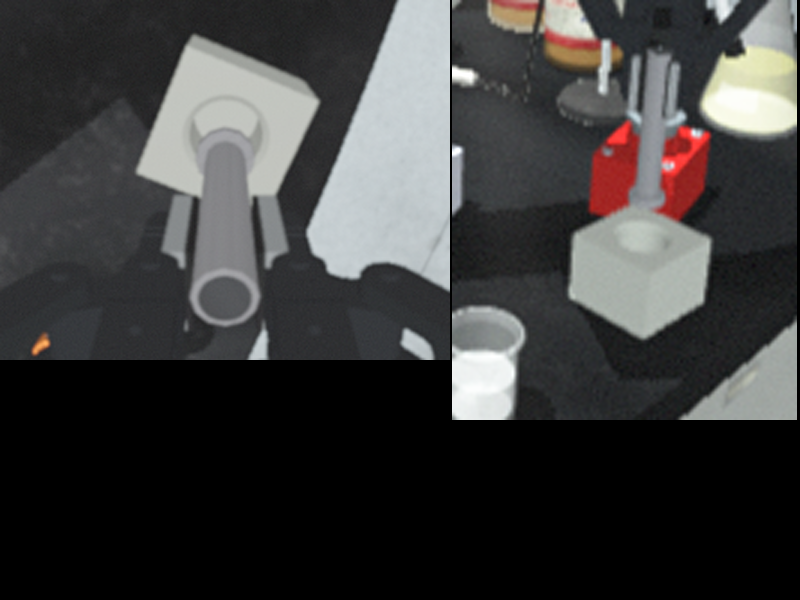

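The bead sits at about (225,150) in the wrist crop, and the well mouth spans x 185–268 with its top at y 96. The side view shows the tube leaning slightly. I'll fit the circles in both views.

```bash
python3 - <<'E'
from h import *
np.set_printoptions(precision=4,suppress=True)
s,c,im=pickle.load(open("w4.pkl","rb"));K=c["K"];T=c["camera_from_world"]
def pw(P):
    q=P@T[:3,:3].T+T[:3,3];r=np.hypot(q[:,0],q[:,1]);th=np.arctan2(r,q[:,2])
    uv=q[:,:2]/r[:,None]*(th*K[0,0])[:,None]+K[:2,2]; return (uv-[130,120])*1.8
ci=manip.camera_info("side")
def ps(P):
    q=P@ci["camera_from_world"][:3,:3].T+ci["camera_from_world"][:3,3]; q=q@np.array(ci["K"]).T
    return (q[:,:2]/q[:,2:]-[270,160])*3+[452,0]
a=np.linspace(0,2*np.pi,181);circ=lambda x,y,z,r:np.c_[x+r*np.cos(a),y+r*np.sin(a),0*a+z]
ext=lambda u:np.array([u[:,0].min(),u[:,0].max(),u[:,1].min(),u[:,1].max()])
def fit(f,m,z,r,idx):
    g=lambda p:(ext(f(circ(p[0],p[1],z,r)))-m)[idx]
    o=least_squares(g,[.556,-.25],diff_step=1e-5);return o.x,o.fun
zt=s["tcp_pos"][2];foot=zt-.0841;print("foot",foot)
print("well w",fit(pw,[185,268,96,0],.05,.020,[0,1,2]), "inner",fit(pw,[191,261,0,0],.047,.017,[0,1]))
print("bead w",fit(pw,[197,253,128,0],foot+.005,.012,[0,1,2]))
print("top w",fit(pw,[190,260,268,327],foot+.105,.008,[0,1,2,3]))
print("well s",fit(ps,[613,673,218,257],.05,.020,[0,1,2,3]))
print("bead s",fit(ps,[629,665,0,211],foot,.012,[0,1,3]))
print("top s",tri([("side",(270+(656-452)/3,160+52/3))]) if 0 else atz("side",(270+(656-452)/3,160+52/3),foot+.105))
E
```

```text
foot 0.07592025175932342
well w (array([ 0.5545, -0.2507]), array([-2.2175,  2.2191,  0.1016])) inner (array([ 0.5182, -0.2627]), array([-0., -0.]))
bead w (array([ 0.5559, -0.2495]), array([-1.9459,  1.9456,  0.0671]))
top w (array([ 0.5554, -0.2496]), array([-0.0486,  0.0489,  0.7393, -0.8491]))
well s (array([ 0.5555, -0.254 ]), array([-0.7808,  0.7744,  3.8137, -3.5299]))
bead s (array([ 0.5573, -0.2532]), array([-0.7133,  0.7093, -0.042 ]))
top s [ 0.5555 -0.2502  0.1809]
```

Request:
{"fn": "servo_tool", "kwargs": {"rows": [[[0,0,0,-0.0017,0.0005,0.004,-1],[0,0,0,0,0,0.008,-1],[0,0,0,0,0,0.008,-1],[0,0,0,0,0,0.008,-1],[0,0,0,0,0,0.006,-1],[0,0,0,0,0,0.004,-1]]]}}

```text
t: 10.1
tcp_pos: [0.5539, -0.2508, 0.121]
tool_rot: [0.987, 0.161, -0.001, -0.001]
force: [-0.5, 0.3, -0.6]
finger_gap: 0.176
gripper_force: 29.4
```

Request:
{"fn": "servo_tool", "kwargs": {"rows": [[[0,0,0,0,0,0.004,-1],[0,0,0,0,0,0.005,-1],[0,0,0,0,0,0.005,-1],[0,0,0,0,0,0.005,-1],[0,0,0,0,0,0.003,-1],[0,0,0,0,0,0.002,-1],[0,0,0,0,0,0.001,-1],[0,0,0,0,0,0,-1]]]}}

```text
t: 10.77
tcp_pos: [0.5544, -0.2511, 0.0973]
tool_rot: [0.987, 0.161, -0.0, -0.0]
force: [0.1, -0.6, -1.2]
finger_gap: 0.18
gripper_force: 29.4
```

Foot at about 0.013, so 5 mm to go. I'll lower it slowly.

Request:
{"fn": "servo_tool", "kwargs": {"rows": [[[0,0,0,0,0,0.0008,-1],[0,0,0,0,0,0.0008,-1],[0,0,0,0,0,0.0008,-1],[0,0,0,0,0,0.0006,-1],[0,0,0,0,0,0.0006,-1]]]}}

```text
t: 11.18
tcp_pos: [0.5545, -0.2512, 0.0938]
tool_rot: [0.987, 0.161, 0.0, 0.0]
force: [0.2, -0.3, -0.5]
finger_gap: 0.176
gripper_force: 29.4
```

Request:
{"fn": "servo_tool", "kwargs": {"rows": [[[0,0,0,0,0,0.0005,-1],[0,0,0,0,0,0.0005,-1],[0,0,0,0,0,0.0005,-1]]]}}

```text
t: 11.43
tcp_pos: [0.5545, -0.2512, 0.0923]
tool_rot: [0.987, 0.161, 0.0, 0.0]
force: [1.3, 0.3, -0.3]
finger_gap: 0.178
gripper_force: 29.4
```

Request:
{"fn": "servo_tool", "kwargs": {"rows": [[[0,0,0,0,0,0.0004,-1],[0,0,0,0,0,0.0004,-1],[0,0,0,0,0,0.0004,-1]]]}}

```text
t: 11.68
tcp_pos: [0.5546, -0.2512, 0.092]
tool_rot: [0.987, 0.161, 0.0, 0.0]
force: [-0.5, 0.7, 7.8]
finger_gap: 0.172
gripper_force: 30.2
```

The tube touched the floor at the expected height. I'll relieve the load and release.

Request:
{"fn": "servo_tool", "kwargs": {"rows": [[[0,0,0,0,0,-0.0008,-1],[0,0,0,0,0,0,-0.6],[0,0,0,0,0,0,-0.4],[0,0,0,0,0,0,-0.2],[0,0,0,0,0,0,0],[0,0,0,0,0,0,0.2],[0,0,0,0,0,0,0.2]]]}}

```text
t: 12.27
tcp_pos: [0.5544, -0.2512, 0.0918]
tool_rot: [0.987, 0.161, -0.0, -0.0]
force: [0.6, -0.3, -0.4]
finger_gap: 0.601
gripper_force: 0.0
```

Request:
{"fn": "servo_tool", "kwargs": {"rows": [[[0,0,0,0,0,-0.005,0.2],[0,0,0,0,0,-0.015,0.2],[0,0,0,0,0,-0.025,0.2],[0,0,0,0,0,-0.025,0.2],[0,0,0,0,0,-0.02,0.2],[0,0,0,0,0,-0.01,0.2],[0,0,0,0,0,0,0.2]]]}}

```text
t: 12.85
tcp_pos: [0.5559, -0.2521, 0.1949]
tool_rot: [0.987, 0.161, 0.002, 0.002]
force: [0.0, -1.2, -0.3]
finger_gap: 0.602
gripper_force: 0.0
```

```bash
python3 - <<'E'
from h import *
import cv2
s=manip.sense();print(s["t"],s["tcp_pos"],s["force"],s["finger_gap"])
W=manip.snapshot("wrist")[120:320,130:380];sc=manip.snapshot("side")
o=np.zeros((420,800,3),np.uint8)
o[:360,:450]=cv2.resize(W,(450,360),interpolation=cv2.INTER_CUBIC)
o[:420,452:797]=cv2.resize(sc[160:300,270:385],(345,420),interpolation=cv2.INTER_CUBIC)
cv2.imwrite("pics/w5.png",o)
E
```

```text
12.85 [ 0.55585233 -0.25207697  0.19487062] [ 0.04145357 -1.18393013 -0.29383778] 0.6024500444186552
```

View pics/w5.png

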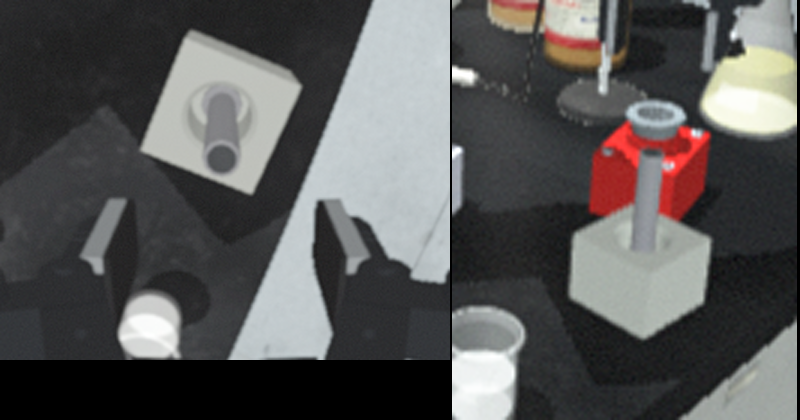

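The tube stands in the well at wrist crop (220,155) and side (648,200), parallel to the stand's edges, and the gripper is clear. I'll hand it in.

```bash
python3 -c "
from station import manip;print(manip.sign_off())"
```

```text
the job is handed in; nothing more can be done
None
```

I pressed the ring to its stop (17 N at the last press reading), drew the tube out, stood it bead-down in the drip stand's well and let go. I handed the job in at about 13 s, with nothing else touched; no verdict came back.

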